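# Stand a door closer on its heavy end in the drip tray

### The arm

A 6-joint arm with a two-finger parallel gripper is mounted at the origin on the work surface. World frame = base frame: x ahead of the robot, y to its left, z up, the work surface at z = 0. Lengths are in m, angles in rad, forces in N, time in s.
With the tool pointing down it reaches from about 0.35 to 0.875 m from the base axis. Payload 4.2 kg.
Tool frame: the origin (TCP) lies midway between the tips of the shut fingers; the grasp point (between the pads) lies 19 mm behind it (manip.grip_point_offset is the distance from the TCP to the grasp point, in m); z points along the fingers, y is the line along which they close (so a half turn about z gives the same grasp; the last joint's range is limited). The gripper opens to 87 mm and grips with 3 to 60 N. Pads are 19 mm wide; open, the fingers measure 117 mm over their backs; the gripper's body (75 mm by 190 mm) begins 51 mm behind the grasp point.
Start: joints at [1.477, 0.385, 0.008, 0, -1.194, -0.259], TCP at [0.216, 0.586, 0.223] pointing down, gripper open.
Joint ranges: [-3.14, 3.14], [-1.21, 2.06], [-1.07, 1.41], [-3.16, 2.05], [-2.99, -0.16], [-3.1, 3.1]. Speed limits (rad/s): [2.79, 2.79, 3.14, 3.14, 3.14, 3.14].

### API

Orientations are given as a unit quaternion [w, x, y, z].
In Python, from rig import manip gives the robot as it stands. The module is installed in compiled form; this text tells all that it offers.
- The arm moves only by the shell command python3 -m jog 'ROWS' [OPENING] [FORCE]. ROWS is JSON, a list that holds one entry, the list of rows, each a list of 6 numbers: the shift along the tool's x, y, z in cm, then the turn, a rotation vector about the tool's x, y, z in degrees. In form: [[[dx, dy, dz, rx, ry, rz], ...]]. A call has 1 to 12 rows; each row shifts and turns the commanded pose from where the row before left it, along the tool's axes as they then stand; what a row does not reach is not made up. A row lasts 1/12 s, in which the tool goes at most 41.7 mm and 7.16 degrees, less where a joint would pass 70% of its speed; a pose out of reach is approached as far as the arm can. A call with a gripper value outside its range is refused whole. OPENING is the opening, from -1 (shut) to 1 (fully open), set as the call begins (- or left out, the last holds). The fingers move at their own pace and stop on an object; FORCE is the grip in N (left out, the last holds). Time passes only in rows, so rows that do not move let the fingers close. It gives the time, the measured TCP pose, the force, the opening and the grip force at its end, in the units of the state.
- manip.get_obs(): the state, without advancing time (a new reading comes with each control period).
- manip.read_camera(name): name is "scene" or "top"; returns a dict with "img" (420x560x3 uint8, blue, green, red), "fx", "fy", "cx", "cy" (pixels), "k1" (the pictures are not rectified: a ray, as slopes to the right and down, at radius r is drawn at 1 + k1 r^2 times it, then the intrinsics apply), "extrinsics" (4x4, takes a point from camera to world coordinates). Camera axes: x right, y down, z forward; pixel columns grow to the right and rows downward; lengths in m; the calibration is good to about 2 mm. A picture is of the moment at which its call begins. There is no depth.
- manip.close_job(): hands the job in; it is judged then, once.
Trained networks look in the newest picture that a camera, given by its name, has taken for a name from the list of things; names that differ only in an ending like _2 or _b are one class to them, and where a whole thing is asked for, a point or a joint stands for the part that bears it (a point fixed in the world has none). Each returns a list of dicts, best first, with "score" (0 to 1); they miss things now and then, are a little off and sometimes report something else, mostly with a low value. They report only what shows in the picture. A call takes as long as a camera call. They do not tell look-alikes from the thing itself.
- manip.boxes_of(camera, name): "xy" ([column, row] in pixels, amid what is visible of it).
- manip.cut_out(camera, name): "mask" (420x560 bool, what is visible of it) and "xy" ([column, row] in pixels, amid what is visible of it).
- manip.tip_of(camera, name): "xy" ([column, row] in pixels: a listed point, or the origin of a listed thing).
The state is a dict: "time_s": time; "joint_positions": joint angles; "joint_vel": joint speeds; "tau": joint torques, N m; "ee_pos": TCP position; "tool_rot": TCP orientation; "force": force on the tool from outside, world axes, zero at the start; "ft_torque": the same for the moment, N m; "finger_gap": finger opening in m; "grip_force": force on a finger pad.
Only numpy, scipy, OpenCV 4.12 (cv2) and the standard library are available. Lean on these libraries where they do the work, as an engineer would, in place of code of your own. Each camera call takes 0.05 s, during which the arm holds its last target. There are 200 camera calls.

### The job

An overhead door closer lies in the parts bin; its heavy spring is packed in one end, and nothing outside shows which. Lift the closer out and feel which end is heavy, lay it down flat outside the bin to change your grip, then stand it upright in the steel drip tray, heavy end down, so that the air in its oil rises to the other end. Set it down gently and let go of it, and leave the padlock, the spray can and the torch where they are.

Things in the scene. Friction and masses are not known exactly. Their poses are not given: they have to be found in the camera images.
- closer: Overhead door closer: plain grey aluminium block 170 mm long (x), 48 wide (y), 42 high (z), both ends alike; a 4 mm raised pad 62 x 40 mm on its upper face (+z). Origin at the middle of the block. 0.68 to 0.86 kg. The spring, held tight at one end (+x or -x, differing between starts), puts the centre of mass 19 to 25 mm from mid-length towards that end. First lies z up.
- grip_a (a point): Point on the closer's long middle line, mid-height, 47 mm from mid-length towards its +x end (38 mm from the end face): the straight 48 mm wide part, where it is well gripped from above across its width.
- grip_b (a point): The same towards the -x end. Between the two, at mid-length, pinion stubs stand out of both long sides: a collar 24 mm across and 3 mm thick, then a 10 mm square shaft reaching to 38 mm from the middle line.
- bin: Black plastic parts bin, open on top, fixed: outside 230 mm (x) x 140 mm (y) x 70 mm high, walls and floor 4 mm thick. Origin at the centre of its underside, on the bench. It is to the robot's left or right, with the drip tray on the other side; the bench between them is free.
- tray: Shallow bare-steel drip tray, fixed: outside 220 mm (x) x 160 mm (y), lip 18 mm high, walls and floor 3 mm thick. Origin at the centre of its underside, on the bench; z up. A closer standing in it has its origin 88 mm above this one.
- padlock: Brass padlock with a steel shackle lying flat at the far side of the bench, 52 x 85 x 24 mm high. Origin on its underside, at the middle of the brass body. To be left alone.
- spray_can: White spray can with a red nozzle standing at the far side of the bench, 65 mm across, 190 mm high. Origin at the centre of its underside. To be left alone.
- torch: Blue hand torch standing on its head at the far side of the bench, 48 mm across, 140 mm high. Origin at the centre of its foot. To be left alone.
Not all that is in view belongs to the job. Leave any blue or purple look-alike of the closer alone.

How it is judged:
On the way, in this order (a step that is already met when the one before it is completed fails the run):
1. the closer is lifted clear out of the bin (height (world z) of closer above 0.1 m), for 0.1 s.
2. the closer lies flat outside the bin, at rest and let go (height (world z) of closer below 0.035 m and angle between the z axis of closer and the z axis of tray, either way round below 0.15 rad and horizontal distance between closer and bin above 0.08 m and contact force between the fingers and closer below 0.5 N and linear speed of closer below 0.02 m/s), for 0.2 s.
At the end, for the whole second after the job is handed in: The closer stands free and still in the drip tray on its heavy (spring) end, upright within 4.5 degrees, its end face flat on the tray floor with its middle inside the lip (90 mm along, 60 mm across from the tray's centre); padlock, can and torch within 30 mm of where they were (angle between the x axis of closer and the z axis of tray, either way round below 0.08 rad and height (world z) of spring_c0 below 0.07 m and z of closer in the frame of tray between 0.08 and 0.096 m and x of closer in the frame of tray between -0.09 and 0.09 m and y of closer in the frame of tray between -0.06 and 0.06 m and linear speed of closer below 0.02 m/s); the robot touches nothing.
It fails at once if the closer is set down hard in the tray (more than 120 N) (contact force between closer and tray above 120 N).
It fails at once if the closer is dropped into the tray: upright over it, within 12 mm of the floor, and moving faster than 0.4 m/s (z of closer in the frame of tray below 0.1 m and x of closer in the frame of tray between -0.09 and 0.09 m and y of closer in the frame of tray between -0.06 and 0.06 m and angle between the x axis of closer and the z axis of tray, either way round below 0.4 rad and linear speed of closer above 0.4 m/s).
It fails at once if the padlock is shifted by more than 30 mm (distance of padlock from where it was at the start of the episode above 0.03 m).
It fails at once if the spray can is shifted by more than 30 mm or knocked over (distance of spray_can from where it was at the start of the episode above 0.03 m or angle between spray_can's own z axis and vertical above 0.5 rad).
It fails at once if the torch is shifted by more than 30 mm or knocked over (distance of torch from where it was at the start of the episode above 0.03 m or angle between torch's own z axis and vertical above 0.5 rad).
It also fails if it takes over 67 s, if anything falls off the work surface, if the arm or the gripper's body presses on something with over 40 N, if the wrist force passes 120 N, or if a joint passes its speed limit or range.

## Working session

There is one attempt and no reset: what is moved stays moved. The work goes in short steps, Python scripts to look and compute and a shell command to move; the robot and the scene stay as the last step left them, time stands still between calls to the robot, and variables do not carry over. Pictures are saved under pics/ and viewed, at most 10 in all, crops included, and the job is handed in when it is done.

```bash
mkdir -p pics
cat > h.py <<'E'
import numpy as np,cv2
from rig import manip
def cam(n,save=None):
    c=manip.read_camera(n)
    if save: cv2.imwrite('pics/'+save,c['img'])
    return c
def ray(c,uv):
    K=np.array([[c['fx'],0,c['cx']],[0,c['fy'],c['cy']],[0,0,1.]])
    d=np.array([(uv[0]-c['cx'])/c['fx'],(uv[1]-c['cy'])/c['fy']]);p=d.copy()
    for _ in range(30): p=d/(1+c['k1']*(p@p))
    T=np.array(c['extrinsics']);return T[:3,3],T[:3,:3]@np.array([p[0],p[1],1])
def at(c,uv,z):
    o,d=ray(c,uv);return o+d*(z-o[2])/d[2]
E
python3 - <<'E'
from h import *
np.set_printoptions(precision=4,suppress=True)
a=cam('scene','s0.png');b=cam('top','t0.png')
for n,z in [('closer',.025),('grip_a',.025),('grip_b',.025),('bin',0),('tray',0),('padlock',0),('spray_can',0),('torch',0)]:
  for nm,c in(('top',b),('scene',a)):
    for r in manip.tip_of(nm,n)[:3]: print(n,nm,np.round(r['xy'],1),round(r['score'],2),at(c,r['xy'],z))
cv2.imwrite('pics/both.png',cv2.resize(np.hstack([a['img'],b['img']]),(800,300)))
o=manip.get_obs();print({k:np.round(v,3) for k,v in o.items()})
E
```

```text
closer top [129.8 178.2] 0.96 [0.6213 0.4434 0.025 ]
closer top [191.5 221.7] 0.83 [0.4904 0.2627 0.025 ]
closer scene [420.5 190.3] 0.91 [0.2689 0.4257 0.025 ]
closer scene [364.1 227.1] 0.89 [0.4715 0.2656 0.025 ]
closer scene [433.5 278.6] 0.74 [0.6254 0.4439 0.025 ]
grip_a top [119.5 301.6] 0.92 [0.273  0.4615 0.025 ]
grip_a top [114.8 191.9] 0.83 [0.5822 0.4859 0.025 ]
grip_a top [144.1 168.3] 0.77 [0.6495 0.4024 0.025 ]
grip_a scene [447.7 269.3] 0.92 [0.5862 0.481  0.025 ]
grip_a scene [433.1 192.5] 0.92 [0.272  0.4628 0.025 ]
grip_a scene [365.3 236.2] 0.75 [0.5076 0.2707 0.025 ]
grip_b top [119.5 301.6] 0.92 [0.273  0.4615 0.025 ]
grip_b top [114.8 191.9] 0.83 [0.5822 0.4859 0.025 ]
grip_b top [144.1 168.3] 0.77 [0.6495 0.4024 0.025 ]
grip_b scene [447.7 269.3] 0.92 [0.5862 0.481  0.025 ]
grip_b scene [433.1 192.5] 0.92 [0.272  0.4628 0.025 ]
grip_b scene [365.3 236.2] 0.75 [0.5076 0.2707 0.025 ]
bin top [189.7 223.6] 0.66 [0.4886 0.2732 0.    ]
bin top [191.8 227.5] 0.6 [0.4771 0.2671 0.    ]
bin scene [361.5 236. ] 0.66 [0.4821 0.2624 0.    ]
tray top [372.7 221. ] 0.55 [ 
[... 200 characters left out ...]
top [351.3 137.3] 0.87 [ 0.735  -0.2045  0.    ]
spray_can scene [171.7 275.5] 0.62 [ 0.7274 -0.2031  0.    ]
torch top [208.8 136.4] 0.6 [0.7493 0.219  0.    ]
torch scene [341.  307.8] 0.97 [0.7418 0.2283 0.    ]
{'time_s': np.float64(0.9), 'joint_positions': array([ 1.477,  0.385,  0.008,  0.   , -1.194, -0.259]), 'joint_vel': array([-0.001,  0.   , -0.001, -0.001,  0.001,  0.001]), 'tau': array([  0.001, -39.045,  18.762,   4.224,   0.016,  -0.   ]), 'ee_pos': array([0.216, 0.586, 0.223]), 'tool_rot': array([ 0.   ,  0.984, -0.175,  0.   ]), 'force': array([0.123, 0.365, 0.345]), 'ft_torque': array([-0.072,  0.027, -0.017]), 'grip_force': np.float64(0.0), 'finger_gap': np.float64(0.087)}
```

View pics/t0.png

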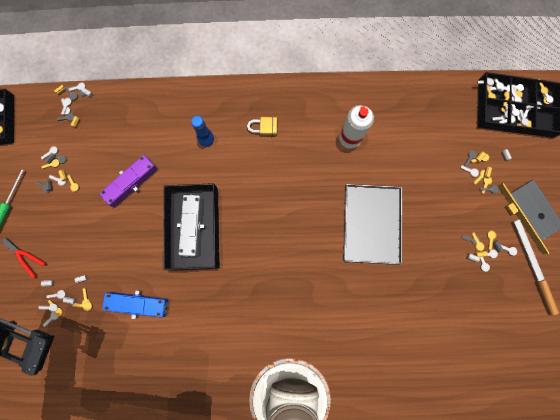

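View pics/s0.png

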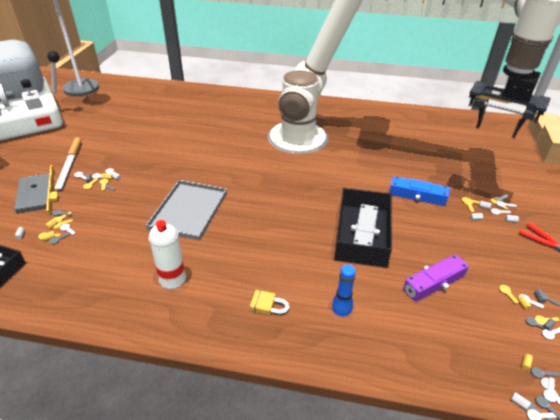

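The real closer (grey) lies in the black bin at top (190,225), its long side nearly along world x. The tray is at top (373,224). Blue and purple are look-alikes.

Run:
```python
from h import *
np.set_printoptions(precision=4,suppress=True)
b=cam('top');a=cam('scene')
for nm,c in(('top',b),('scene',a)):
  for r in manip.cut_out(nm,'closer'):
    m=r['mask'].astype(np.uint8);ys,xs=np.nonzero(m)
    P=np.array([at(c,(x,y),.046)[:2] for x,y in zip(xs,ys)],np.float32)
    (ce,s,an)=cv2.minAreaRect(P*1000);box=cv2.boxPoints((ce,s,an))
    mu=P.mean(0);w,v=np.linalg.eigh(np.cov(P.T))
    print(nm,np.round(r['xy']),round(r['score'],2),'rect',np.round(ce,1),np.round(s,1),round(an,1),'mean',mu,'axis deg',np.degrees(np.arctan2(v[1,1],v[0,1])))
  for n,z in(('bin',.07),('tray',.018)):
   for r in manip.cut_out(nm,n)[:2]:
    ys,xs=np.nonzero(r['mask']);P=np.array([at(c,(x,y),z)[:2] for x,y in zip(xs,ys)],np.float32)
    print(nm,n,np.round(r['xy']),round(r['score'],2),cv2.minAreaRect(P*1000))
cv2.imwrite('pics/crop.png',cv2.resize(b['img'][170:285,150:235],None,fx=5,fy=5,interpolation=cv2.INTER_CUBIC))
```

```text
top [128. 179.] 0.88 rect [610.  441.4] [ 72.1 170. ] 43.8 mean [0.6098 0.4394] axis deg 131.30358451697109
top [133. 302.] 0.87 rect [268.7 409.7] [177.3  71.6] 76.5 mean [0.2672 0.4103] axis deg 83.55227712230489
top [190. 225.] 0.64 rect [476.6 260.9] [ 69.5 172. ] 88.8 mean [0.4746 0.2622] axis deg 175.9799110115944
top bin [199. 230.] 0.61 ((472.4906005859375, 254.75494384765625), (235.09788513183594, 154.0913543701172), 1.8530529737472534)
top tray [373. 222.] 0.91 ((474.04876708984375, -247.98846435546875), (163.51031494140625, 221.75865173339844), 85.71881103515625)
scene [366. 223.] 0.91 rect [478.7 264.5] [155.8  69.3] 5.1 mean [0.4836 0.2679] axis deg 176.27602864315736
scene [424. 192.] 0.69 rect [294.  415.7] [172.  105.4] 83.2 mean [0.2971 0.4168] axis deg 83.82612892076015
scene [434. 278.] 0.64 rect [637.2 447.5] [ 74.2 196.9] 37.8 mean [0.639  0.4431] axis deg 133.01294051313067
scene bin [358. 221.] 0.59 ((508.786376953125, 261.7621154785156), (298.49859619140625, 144.62100219726562), 0.8955035209655762)
scene tray [188. 208.] 0.57 ((484.62274169921875, -244.24880981445312), (172.8053741455078, 237.99295043945312), 85.90727233886719)
```

View pics/crop.png

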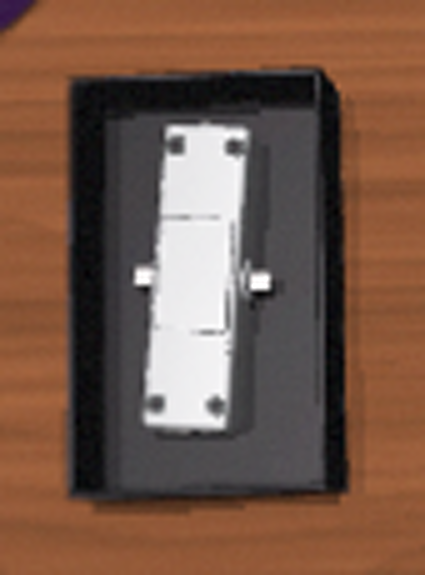

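The crop shows the closer's top face with corners about (165,125), (248,128), (228,430) and (143,428). It is tilted about 4°, with roughly 8 mm or more of finger room to the bin walls.

```bash
cat >> h.py <<'E'
from scipy.spatial.transform import Rotation as R
def pose():
    o=manip.get_obs();q=np.array(o['tool_rot']);return o,np.array(o['ee_pos']),R.from_quat(q[[1,2,3,0]]).as_matrix()
def down(yaw,tilt=0): # tool x at yaw(deg) about world z, tool z down
    c,s=np.cos(np.radians(yaw)),np.sin(np.radians(yaw))
    return np.array([[c,s,0],[s,-c,0],[0,0,-1.]])
def go(p,M=None):
    o,e,T=pose();M=T if M is None else M
    print('t',round(o['time_s'],2),'shift cm (tool)',np.round(T.T@(np.array(p)-e)*100,2),'turn',np.round(np.degrees(R.from_matrix(T.T@M).as_rotvec()),1),'F',np.round(o['force'],2),'M',np.round(o['ft_torque'],3),'gap',round(float(o['finger_gap']),4))
E
python3 - <<'E'
from h import *
b=cam('top')
C=np.array([at(b,(150+x/5,170+y/5),.046) for x,y in [(165,125),(248,128),(228,430),(143,428)]])
c=C.mean(0);ax=(C[0]+C[1]-C[2]-C[3])[:2];ax/=np.linalg.norm(ax)
print(np.round(C,4),c,np.degrees(np.arctan2(ax[1],ax[0])),np.linalg.norm(C[0]-C[3]),np.linalg.norm(C[0]-C[1]))
yaw=np.degrees(np.arctan2(ax[1],ax[0]))
g=c[:2]+ax*.033;print(g)
go([*g,.20],down(yaw))
E
```

```text
[[0.5632 0.2827 0.046 ]
 [0.5602 0.2361 0.046 ]
 [0.393  0.2462 0.046 ]
 [0.3951 0.2928 0.046 ]] [0.47786755 0.26443534 0.046     ] -3.4540582122119945 0.16842215197090918 0.046694926887547276
[0.5108076  0.26244715]
t 1.35 shift cm (tool) [38.87 20.22  2.25] turn [ -0.    0.  -16.8] F [ 0.1  -0.43  0.77] M [-0.007  0.003 -0.029] gap 0.0873
```

```bash
python3 -m jog '[[[3.24,1.685,0,0,0,0],[3.24,1.685,0,0,0,0],[3.24,1.685,0,0,0,0],[3.24,1.685,0,0,0,0],[3.24,1.685,0,0,0,0],[3.24,1.685,0,0,0,0],[3.24,1.685,0,0,0,0],[3.24,1.685,0,0,0,0],[3.24,1.685,0,0,0,0],[3.24,1.685,0,0,0,0],[3.24,1.685,0,0,0,0],[3.24,1.685,0,0,0,0]]]' 0.6; python3 -m jog '[[[0,0,0,0,0,-5.6],[0,0,0,0,0,-5.6],[0,0,0,0,0,-5.6],[0,0,0,0,0,0],[0,0,0,0,0,0]]]'
python3 - <<'E'
from h import *
go([.5108,.2624,.016],down(-3.5))
print(np.round(manip.get_obs()['joint_positions'],3))
E
```

```text
time_s: 2.35
ee_pos: [0.5119, 0.2609, 0.2229]
tool_rot: [-0.0, 0.984, -0.175, 0.0]
force: [0.6, 1.4, 0.4]
finger_gap: 0.0696
grip_force: 0.0
time_s: 2.77
ee_pos: [0.511, 0.2624, 0.2226]
tool_rot: [-0.0, 1.0, -0.031, 0.0]
force: [0.0, 0.2, 0.8]
finger_gap: 0.0693
grip_force: 0.0
t 2.77 shift cm (tool) [-2.000e-02 -0.000e+00  2.066e+01] turn [-0.  -0.  -0.1] F [0.   0.21 0.78] M [-0.066 -0.077 -0.006] gap 0.0693
[ 0.756  0.299 -0.12   0.    -1.152  0.752]
```

```bash
python3 -m jog '[[[0,0,2.5,0,0,0],[0,0,2.5,0,0,0],[0,0,2.5,0,0,0],[0,0,2.5,0,0,0],[0,0,2.5,0,0,0],[0,0,2,0,0,0],[0,0,1,0,0,0],[0,0,0,0,0,0]]]'
python3 - <<'E'
from h import *
b=cam('top');cv2.imwrite('pics/c2.png',cv2.resize(b['img'][160:285,140:245],None,fx=5,fy=4.8,interpolation=cv2.INTER_CUBIC))
go([.5108,.2624,.016],down(-3.5))
E
```

```text
time_s: 3.43
ee_pos: [0.5095, 0.2616, 0.0652]
tool_rot: [0.002, 1.0, -0.03, -0.002]
force: [0.2, 0.3, -0.6]
finger_gap: 0.0695
grip_force: 0.0
t 3.48 shift cm (tool) [ 0.02 -0.01  5.1 ] turn [0.1 0.1 0.1] F [-0.1   1.2   0.35] M [ 0.005 -0.065  0.045] gap 0.0699
```

View pics/c2.png

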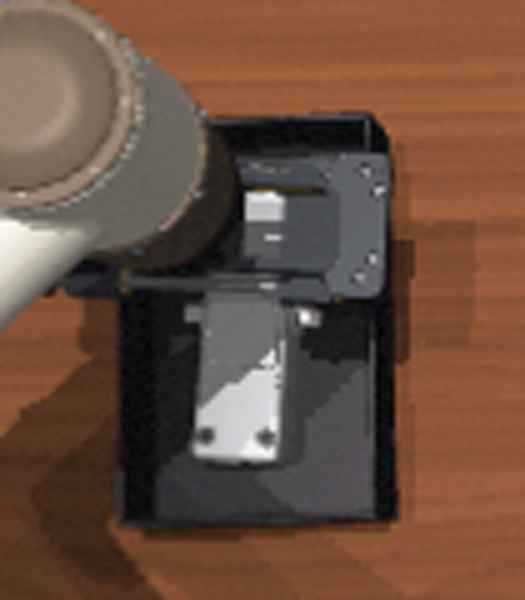

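The gripper straddles the +x half of the closer, at crop (270,220), with its body above the bin rim. I'll descend and grip.

```bash
python3 -m jog '[[[0,0,1.2,0,0,0],[0,0,1.2,0,0,0],[0,0,1.2,0,0,0],[0,0,1.0,0,0,0],[0,0,0.4,0,0,0],[0,0,0,0,0,0]]]'; python3 -m jog '[[[0,0,0,0,0,0],[0,0,0,0,0,0],[0,0,0,0,0,0],[0,0,0,0,0,0],[0,0,0,0,0,0],[0,0,0,0,0,0]]]' -1 60;python3 -m jog '[[[0,0,-0.5,0,0,0],[0,0,-1,0,0,0],[0,0,-1.5,0,0,0],[0,0,-1.5,0,0,0],[0,0,-2,0,0,0],[0,0,-2,0,0,0],[0,0,-2,0,0,0],[0,0,-2,0,0,0],[0,0,-2,0,0,0],[0,0,-1.5,0,0,0],[0,0,0,0,0,0],[0,0,0,0,0,0]]]'
python3 - <<'E'
from h import *
a=cam('scene','s3.png')
cv2.imwrite('pics/s3c.png',cv2.resize(a['img'][100:300,250:500],None,fx=3,fy=3))
go([.5108,.2624,.25],down(-3.5))
E
```

```text
time_s: 3.98
ee_pos: [0.511, 0.2625, 0.0175]
tool_rot: [0.0, 1.0, -0.03, -0.0]
force: [-0.3, -0.9, -0.5]
finger_gap: 0.0695
grip_force: 0.0
time_s: 4.48
ee_pos: [0.5114, 0.263, 0.0182]
tool_rot: [-0.001, 1.0, -0.03, 0.001]
force: [-0.1, 0.8, 3.1]
finger_gap: 0.0474
grip_force: 60.0
time_s: 5.48
ee_pos: [0.5102, 0.2621, 0.1772]
tool_rot: [-0.0, 1.0, -0.03, -0.0]
force: [-0.4, -1.0, -9.1]
finger_gap: 0.0476
grip_force: 60.0
t 5.53 shift cm (tool) [ 0.1  -0.08 -7.4 ] turn [0.1 0.2 0. ] F [-0.2  -1.06 -9.19] M [-0.19  -0.364 -0.009] gap 0.0475
```

View pics/s3c.png

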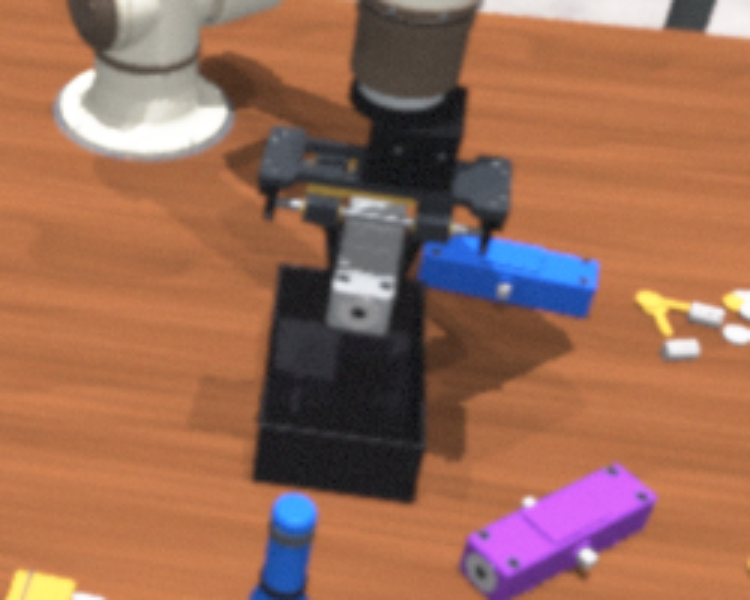

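```bash
python3 -m jog '[[[0,1.5,0,0,0,0],[0,3,0,0,0,0],[0,3,0,0,0,0],[0,3,0,0,0,0],[0,3,0,0,0,0],[0,3,0,0,0,0],[0,3,0,0,0,0],[0,3,0,0,0,0],[0,2,0,0,0,0],[0,1,0,0,0,0],[0,0,0,0,0,0],[0,0,0,0,0,0]]]'; for i in 1 2 3; do python3 -m jog '[[[0,0,0,0,0,0]]]' >/dev/null; python3 -c "
from h import *
go([.51,0.0,.06],down(0))"; done
python3 - <<'E'
from h import *
a=cam('scene');b=cam('top')
cv2.imwrite('pics/s4.png',np.vstack([cv2.resize(x,(600,300)) for x in (a['img'][90:240,150:450],b['img'][150:300,130:430])]))
print(np.round(manip.get_obs()['joint_positions'],3))
E
```

```text
time_s: 6.53
ee_pos: [0.495, 0.0073, 0.1765]
tool_rot: [0.0, 1.0, -0.031, -0.001]
force: [-0.3, -0.5, -8.3]
finger_gap: 0.0476
grip_force: 60.0
t 6.62 shift cm (tool) [ 1.5   0.74 11.69] turn [-0.   0.  -3.4] F [ 0.19 -0.86 -8.19] M [-0.024 -0.438  0.037] gap 0.0475
t 6.7 shift cm (tool) [ 1.48  0.78 11.71] turn [-0.   0.  -3.4] F [ 0.87  0.23 -7.9 ] M [-0.023 -0.367  0.012] gap 0.0476
t 6.78 shift cm (tool) [ 1.48  0.78 11.73] turn [-0.   0.  -3.3] F [-0.    0.15 -8.87] M [-0.041 -0.423 -0.012] gap 0.0476
[ 0.345  0.206 -0.37  -0.    -0.995  1.167]
```

View pics/s4.png

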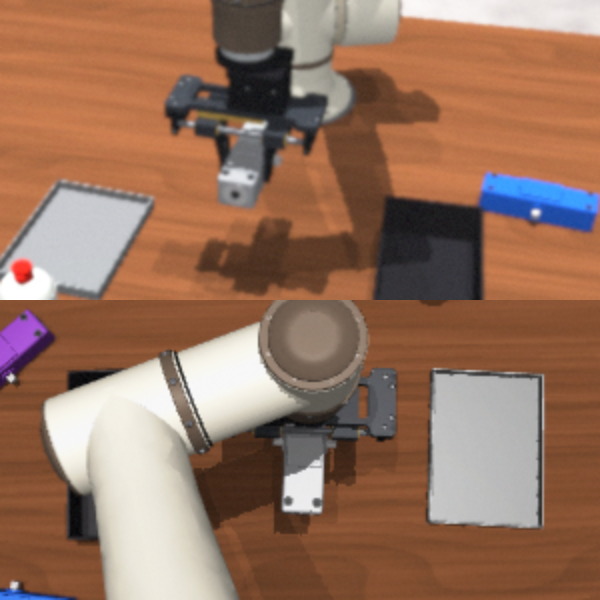

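M_y settles at about -0.41 Nm with about 8 N of load. The mass is therefore about 50 mm behind the grip, so the heavy end is the robot-side end. The picture shows the closer hanging roughly level between the bin and the tray, with free bench under it. Lowering it now.

```bash
python3 -m jog '[[[0,0,2,0,0,0],[0,0,3,0,0,0],[0,0,3,0,0,0],[0,0,2.5,0,0,0],[0,0,1.5,0,0,0],[0,0,1,0,0,0],[0,0,0.8,0,0,0],[0,0,0.7,0,0,0],[0,0,0.5,0,0,0],[0,0,0.3,0,0,0],[0,0,0,0,0,0],[0,0,0,0,0,0]]]'; python3 -c "
from h import *
go([.495,0.0073,.0145])"
```

```text
time_s: 7.88
ee_pos: [0.4962, 0.008, 0.025]
tool_rot: [-0.0, 1.0, -0.03, 0.0]
force: [-0.1, 0.3, -7.0]
finger_gap: 0.0478
grip_force: 60.0
t 7.88 shift cm (tool) [-0.11  0.07  1.05] turn [0. 0. 0.] F [-0.1   0.31 -6.95] M [-0.018 -0.494 -0.001] gap 0.0478
```

```bash
python3 -m jog '[[[0,0,0.3,0,0,0],[0,0,0.3,0,0,0],[0,0,0.2,0,0,0],[0,0,0.1,0,0,0],[0,0,0.05,0,0,0],[0,0,0,0,0,0],[0,0,0,0,0,0]]]'; python3 -c "
from h import *
go([.495,0.0073,.0145])"
```

```text
time_s: 8.47
ee_pos: [0.4958, 0.0079, 0.0151]
tool_rot: [0.0, 1.0, -0.03, 0.0]
force: [-0.3, 0.3, -8.2]
finger_gap: 0.0474
grip_force: 60.0
t 8.47 shift cm (tool) [-0.08  0.06  0.06] turn [0. 0. 0.] F [-0.32  0.29 -8.24] M [-0.105 -0.326 -0.024] gap 0.0474
```

```bash
python3 -m jog '[[[0,0,0.1,0,0,0],[0,0,0.05,0,0,0],[0,0,0.05,0,0,0],[0,0,0,0,0,0]]]'; python3 -m jog '[[[0,0,0,0,0,0],[0,0,0,0,0,0],[0,0,0,0,0,0],[0,0,0,0,0,0],[0,0,0,0,0,0],[0,0,0,0,0,0],[0,0,0,0,0,0]]]' 0.5
```

```text
time_s: 8.8
ee_pos: [0.4961, 0.0079, 0.0141]
tool_rot: [-0.0, 1.0, -0.03, 0.0]
force: [-2.4, -0.0, 4.8]
finger_gap: 0.0479
grip_force: 60.0
time_s: 9.38
ee_pos: [0.4957, 0.0078, 0.013]
tool_rot: [0.0, 1.0, -0.03, -0.0]
force: [-0.2, 0.2, 0.3]
finger_gap: 0.0652
grip_force: 0.0
```

```bash
python3 -m jog '[[[0,0,-3,0,0,0],[0,0,-3,0,0,0],[0,0,-4,0,0,0],[0,0,-4,0,0,0],[0,0,-4,0,0,0],[1,4,0,0,0,0],[1,4,0,0,0,0],[1,4,0,0,0,0],[1,4,0,0,0,0],[1,4,0,0,0,0],[1,4,0,0,0,0],[0,0,0,0,0,0]]]'; python3 -m jog '[[[0,0,0,0,7,0],[0,0,0,0,7,0],[0,0,0,0,7,0],[0,0,0,0,7,0],[0,0,0,0,7,0],[0,0,0,0,7,0],[0,0,0,0,7,0],[0,0,0,0,7,0],[0,0,0,0,7,0],[0,0,0,0,7,0],[0,0,0,0,7,0],[0,0,0,0,7,0]]]';  python3 - <<'E'
from h import *
o,e,T=pose();print(np.round(T,2),np.round(o['joint_positions'],3))
b=cam('top');r=[r for r in manip.cut_out('top','closer')]
for r in r:
    ys,xs=np.nonzero(r['mask']);P=np.array([at(b,(x,y),.042)[:2] for x,y in zip(xs,ys)],np.float32)
    print(r['xy'],cv2.minAreaRect(P*1000))
cv2.imwrite('pics/t5.png',cv2.resize(b['img'][150:300,180:420],None,fx=3.3,fy=3.3,interpolation=cv2.INTER_CUBIC))
E
```

```text
time_s: 10.38
ee_pos: [0.5418, -0.2412, 0.1922]
tool_rot: [0.001, 0.999, -0.033, -0.0]
force: [0.3, 0.2, 0.2]
finger_gap: 0.0649
grip_force: 0.0
time_s: 11.38
ee_pos: [0.5272, -0.2293, 0.2035]
tool_rot: [-0.006, 0.882, -0.04, 0.47]
force: [-2.2, -0.2, -1.8]
finger_gap: 0.0652
grip_force: 0.0
[[ 0.56 -0.06  0.83]
 [-0.08 -1.   -0.03]
 [ 0.83 -0.05 -0.56]] [-0.558  0.114 -0.42  -1.299 -0.446  3.098]
[282.8, 228.2] ((462.6414794921875, 10.714397430419922), (68.62171936035156, 165.7620391845703), 88.54705047607422)
[130.6, 180.7] ((607.951416015625, 440.02508544921875), (72.25813293457031, 170.58668518066406), 43.958229064941406)
```

View pics/t5.png

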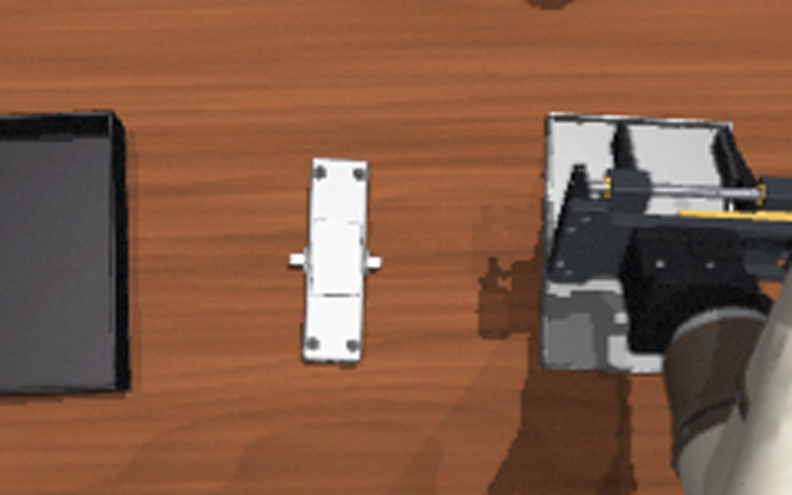

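The picture shows the closer lying flat and alone on the bench, at crop (335,260), between the bin and the tray. Pitching stopped at 56° because the last joint reached its range limit. I'll regrip with the tool turned half a turn and tilted back 25°.

```bash
python3 -m jog '[[[0,0,-1,0,-7,0],[0,0,-1,0,-7,0],[0,0,0,0,-7,0],[0,0,0,0,-7,0],[0,0,0,0,-7,0],[0,0,0,0,-7,0],[0,0,0,0,-7,0],[0,0,0,0,-7,0],[0,0,0,0,0,7],[0,0,0,0,0,7],[0,0,0,0,0,7],[0,0,0,0,0,7]]]'; python3 -m jog '[[[0,0,0,0,0,7],[0,0,0,0,0,7],[0,0,0,0,0,7],[0,0,0,0,0,7],[0,0,0,0,0,7],[0,0,0,0,0,7],[0,0,0,0,0,7],[0,0,0,0,0,7],[0,0,0,0,0,7],[0,0,0,0,0,7],[0,0,0,0,0,7],[0,0,0,0,0,7]]]'; python3 -m jog '[[[0,0,0,0,0,7],[0,0,0,0,0,7],[0,0,0,0,0,7],[0,0,0,0,0,7],[0,0,0,0,0,7],[0,0,0,0,0,7],[0,0,0,0,0,7],[0,0,0,0,0,7],[0,0,0,0,0,7],[0,0,0,0,0,0]]]'; python3 -c "
from h import *
o,e,T=pose();print(np.round(T,2),np.round(o['joint_positions'],3))
M=down(176.5)@R.from_euler('y',25,degrees=True).as_matrix()
go(np.array([.5096,.0070,.16])-0*M[:,2],M)"
```

```text
time_s: 12.48
ee_pos: [0.5078, -0.2247, 0.1932]
tool_rot: [-0.067, 0.951, -0.264, 0.143]
force: [0.0, 0.1, 0.0]
finger_gap: 0.065
grip_force: 0.0
time_s: 13.48
ee_pos: [0.5076, -0.2248, 0.1934]
tool_rot: [0.146, -0.53, 0.833, -0.062]
force: [0.2, -0.8, -0.1]
finger_gap: 0.0654
grip_force: 0.0
time_s: 14.32
ee_pos: [0.5075, -0.2248, 0.1933]
tool_rot: [0.157, -0.018, 0.987, 0.023]
force: [-0.4, -0.2, -0.1]
finger_gap: 0.065
grip_force: 0.0
[[-0.95 -0.04  0.31]
 [-0.03  1.    0.05]
 [-0.31  0.04 -0.95]] [-0.191  0.175 -0.348 -0.16  -0.755 -1.242]
t 14.32 shift cm (tool) [ 0.16 22.99  4.42] turn [ 2.  42.9  6.3] F [-0.39 -0.24 -0.13] M [-0.076  0.5   -0.019] gap 0.065
```

```bash
python3 -m jog '[[[0,3.3,0,0,0,0],[0,3.3,0,0,0,0],[0,3.3,0,0,0,0],[0,3.3,0,0,0,0],[0,3.3,0,0,0,0],[0,3.3,0,0,0,0],[0,3.2,0,0,0,0]]]'; python3 -m jog '[[[0,0,0,0.3,7,1],[0,0,0,0.3,7,1],[0,0,0,0.3,7,1],[0,0,0,0.3,7,1],[0,0,0,0.3,7,1],[0,0,0,0.3,7,1],[0,0,0,0,0,0],[0,0,0,0,0,0]]]'
cat > reg.py <<'E'
from h import *
o,e,T=pose();print(np.round(T,2),np.round(o['joint_positions'],3))
M=down(176.5)@R.from_euler('y',25,degrees=True).as_matrix()
g=np.array([.5096,.0070,.029])
import sys
go(g+M[:,2]*.019+np.array([0,0,float(sys.argv[1])]),M)
E
python3 reg.py .08; python3 reg.py 0
```

```text
time_s: 14.9
ee_pos: [0.4978, 0.0069, 0.2038]
tool_rot: [0.158, -0.021, 0.987, 0.023]
force: [0.8, -0.0, -0.4]
finger_gap: 0.0653
grip_force: 0.0
time_s: 15.57
ee_pos: [0.4987, 0.0047, 0.2006]
tool_rot: [-0.209, 0.027, 0.977, 0.008]
force: [-0.4, -0.6, 1.6]
finger_gap: 0.065
grip_force: 0.0
[[-0.91  0.06 -0.41]
 [ 0.05  1.    0.03]
 [ 0.41  0.01 -0.91]] [ 0.251  0.419 -0.016 -0.129 -1.539 -1.846]
t 15.57 shift cm (tool) [-4.71  0.23  9.82] turn [0.2 0.8 0.4] F [-0.36 -0.57  1.57] M [-0.015 -0.973 -0.007] gap 0.065
[[-0.91  0.06 -0.41]
 [ 0.05  1.    0.03]
 [ 0.41  0.01 -0.91]] [ 0.251  0.419 -0.016 -0.129 -1.539 -1.846]
t 15.57 shift cm (tool) [-7.99  0.19 17.11] turn [0.2 0.8 0.4] F [-0.36 -0.57  1.57] M [-0.015 -0.973 -0.007] gap 0.065
```

```bash
python3 -m jog '[[[-1.2,0.06,2.5,0,0.4,0.4],[-1.2,0.06,2.5,0,0.4,0],[-1.2,0.06,2.5,0,0,0],[-1.1,0.05,2.3,0,0,0],[0,0,0,0,0,0],[-0.7,0,1.6,0,0,0],[-0.7,0,1.6,0,0,0],[-0.7,0,1.6,0,0,0],[-0.5,0,1.2,0,0,0],[0,0,0,0,0,0],[0,0,0,0,0,0]]]'; python3 reg.py 0
```

```text
time_s: 16.48
ee_pos: [0.4985, 0.0078, 0.0307]
tool_rot: [-0.214, 0.031, 0.976, 0.009]
force: [0.3, 0.8, 0.6]
finger_gap: 0.0653
grip_force: 0.0
[[-0.91  0.06 -0.42]
 [ 0.06  1.    0.03]
 [ 0.42  0.   -0.91]] [ 0.253  0.611 -0.174 -0.144 -1.201 -1.806]
t 16.48 shift cm (tool) [-1.07 -0.02  1.59] turn [ 0.3  0.3 -0. ] F [0.27 0.78 0.61] M [-0.06  -1.032  0.005] gap 0.0653
```

```bash
python3 -m jog '[[[-0.4,0,0.6,0,0,0],[-0.4,0,0.6,0,0,0],[-0.25,0,0.35,0,0,0],[0,0,0,0,0,0],[0,0,0,0,0,0]]]'; python3 reg.py 0; python3 -m jog '[[[0,0,0,0,0,0],[0,0,0,0,0,0],[0,0,0,0,0,0],[0,0,0,0,0,0],[0,0,0,0,0,0],[0,0,0,0,0,0],[0,0,0,0,0,0]]]' -1 60
```

```text
time_s: 16.9
ee_pos: [0.501, 0.0076, 0.0105]
tool_rot: [-0.215, 0.032, 0.976, 0.009]
force: [-0.0, 0.8, -0.1]
finger_gap: 0.0652
grip_force: 0.0
[[-0.91  0.07 -0.42]
 [ 0.06  1.    0.03]
 [ 0.42  0.   -0.91]] [ 0.25   0.643 -0.177 -0.147 -1.169 -1.801]
t 16.9 shift cm (tool) [-0.   -0.   -0.14] turn [ 0.3  0.1 -0.2] F [-0.01  0.77 -0.09] M [-0.031 -1.095  0.003] gap 0.0652
time_s: 17.48
ee_pos: [0.5011, 0.0077, 0.0108]
tool_rot: [-0.215, 0.032, 0.976, 0.009]
force: [-0.4, 0.3, 1.3]
finger_gap: 0.0473
grip_force: 60.0
```

```bash
python3 -m jog '[[[0.4,0,-0.9,0,0,0],[0.8,0,-1.7,0,0,0],[1,0,-2.2,0,0,0],[1,0,-2.2,0,0,0],[1,0,-2.2,0,0,0],[1,0,-2.2,0,0,0],[1,0,-2.2,0,0,0],[1,0,-2.2,0,0,0],[1,0,-2.2,0,0,0],[0.7,0,-1.5,0,0,0],[0,0,0,0,0,0],[0,0,0,0,0,0]]]'; python3 -m jog '[[[0,-1.5,0,0,0,0],[0,-2.5,0,0,0,0],[0,-3,0,0,0,0],[0,-3,0,0,0,0],[0,-3,0,0,0,0],[0,-3,0,0,0,0],[0,-3,0,0,0,0],[0,-3,0,0,0,0],[0,-2.5,0,0,0,0],[0,-1,0,0,0,0],[0,0,0,0,0,0],[0,0,0,0,0,0]]]';python3 -m jog '[[[0,0,0,0,-4,0],[0,0,0,0,-6,0],[0,0,0,0,-7,0],[0,0,0,0,-7,0],[0,0,0,0,-7,0],[0,0,0,0,-7,0],[0,0,0,0,-7,0],[0,0,0,0,-7,0],[0,0,0,0,-7,0],[0,0,0,0,-7,0],[0,0,0,0,-7,0],[0,0,0,0,-7,0]]]'
python3 - <<'E'
from h import *
o,e,T=pose();print(np.round(T,2),np.round(o['joint_positions'],3))
a=cam('scene');b=cam('top')
cv2.imwrite('pics/s6.png',np.hstack([cv2.resize(a['img'][60:300,100:300],(480,576)),cv2.resize(b['img'][160:290,300:430],None,fx=2.4,fy=4.43)[:576]]))
E
```

```text
time_s: 18.48
ee_pos: [0.5023, 0.0072, 0.2244]
tool_rot: [-0.214, 0.032, 0.976, 0.01]
force: [-0.1, 0.7, -9.2]
finger_gap: 0.0482
grip_force: 60.0
time_s: 19.48
ee_pos: [0.4843, -0.2477, 0.2217]
tool_rot: [-0.217, 0.033, 0.976, 0.01]
force: [0.5, 0.5, -7.4]
finger_gap: 0.0475
grip_force: 60.0
time_s: 20.48
ee_pos: [0.4767, -0.2424, 0.2151]
tool_rot: [0.389, 0.028, 0.921, -0.0]
force: [-1.7, -1.0, -9.2]
finger_gap: 0.0475
grip_force: 60.0
[[-0.7   0.05  0.72]
 [ 0.05  1.   -0.02]
 [-0.72  0.02 -0.7 ]] [-0.391  0.017 -0.488 -0.723 -0.392 -0.661]
```

View pics/s6.png

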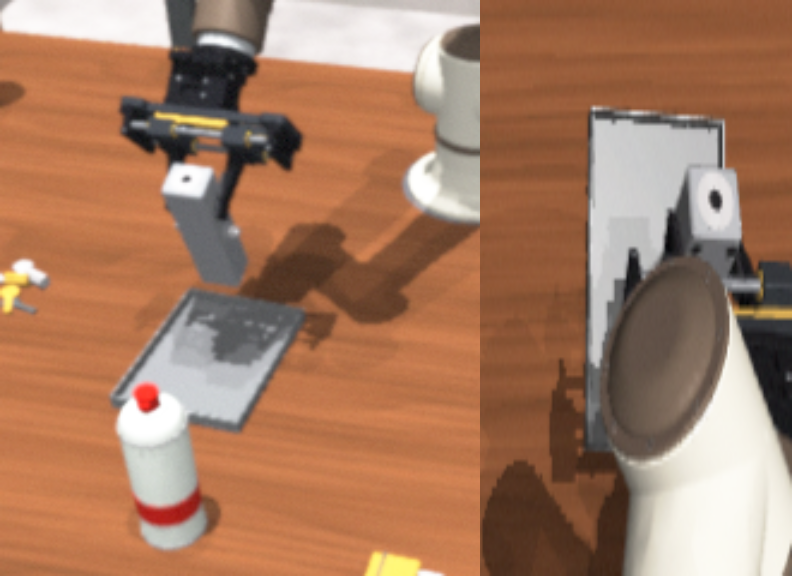

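```bash
cat > pl.py <<'E'
from h import *
import sys
M=down(176.5)@R.from_euler('y',-65,degrees=True).as_matrix()
g=np.array([.48,-.249,.135+float(sys.argv[1])])
o,e,T=pose();print(np.round(T,3),np.round(o['joint_positions'],3))
go(g+M[:,2]*.019,M)
E
python3 -m jog '[[[0,0,0,0,-6.5,0],[0,0,0,0,-6.5,0],[0,0,0,0,-6.5,0],[0,0,0,0,0,0],[0,0,0,0,0,0],[0,0,0,0,0,0],[0,0,0,0,0,0]]]'; python3 pl.py 0.05
```

```text
time_s: 21.17
ee_pos: [0.4694, -0.2422, 0.2059]
tool_rot: [0.447, 0.029, 0.894, 0.005]
force: [-0.3, 0.7, -7.1]
finger_gap: 0.0476
grip_force: 60.0
[[-0.598  0.048  0.8  ]
 [ 0.057  0.998 -0.017]
 [-0.799  0.035 -0.6  ]] [-0.615  0.044 -0.471 -1.159 -0.51  -0.124]
t 21.17 shift cm (tool) [ 0.61 -0.75  3.97] turn [  1.7 -11.9  -1.4] F [-0.25  0.71 -7.1 ] M [0.114 3.266 0.023] gap 0.0476
```

```bash
python3 -m jog '[[[0,0,0,0.4,-3,-0.3],[0,0,0,0.4,-3,-0.3],[0,0,0,0.4,-3,-0.3],[0,0,0,0.4,-3,-0.3],[0,0,0,0,0,0],[0.3,-0.4,2,0,0,0],[0.3,-0.4,2,0,0,0],[0,0,0,0,0,0],[0,0,0,0,0,0]]]'; python3 pl.py 0.03
```

```text
time_s: 21.92
ee_pos: [0.5026, -0.2528, 0.1822]
tool_rot: [0.536, 0.027, 0.843, -0.015]
force: [-0.9, 0.2, -8.2]
finger_gap: 0.0476
grip_force: 60.0
[[-0.423  0.062  0.904]
 [ 0.03   0.998 -0.054]
 [-0.906  0.004 -0.424]] [-0.882  0.213 -0.524 -1.722 -0.735  0.626]
t 21.92 shift cm (tool) [2.53 0.23 0.56] turn [ 0.  -0.1 -0.2] F [-0.93  0.16 -8.16] M [0.264 4.013 0.101] gap 0.0476
```

```bash
cat >> h.py <<'E'
def proj(c,P):
    T=np.linalg.inv(np.array(c['extrinsics']));p=(T[:3,:3]@np.array(P).T).T+T[:3,3]
    s=p[:,:2]/p[:,2:];s=s*(1+c['k1']*(s**2).sum(1,keepdims=True))
    return s*[c['fx'],c['fy']]+[c['cx'],c['cy']]
def corners(g,yaw,tilt,off=.047):
    # closer axes at lay: x=yaw ; rotated about its y; heavy end (-x) down; tilt=0 upright
    C=R.from_euler('z',yaw,degrees=True).as_matrix()@R.from_euler('y',-90+tilt,degrees=True).as_matrix()
    return np.array([g+C@np.array([sx*.085-off,sy*.024,sz*.021]) for sx in(-1,1) for sy in(-1,1) for sz in(-1,1)])
E
python3 - <<'E'
from h import *
a=cam('scene');o,e,T=pose();g=e-T[:,2]*.019;print(g)
k=4;im=cv2.resize(a['img'][110:255,110:290],None,fx=k,fy=k,interpolation=cv2.INTER_CUBIC)
q=((proj(a,corners(g,-3.5,0))-[110,110])*k).astype(int)
for i in range(8):
  for j in range(i):
    if bin(i^j).count('1')==1: cv2.line(im,tuple(map(int,q[i])),tuple(map(int,q[j])),(0,0,255),1)
cv2.imwrite('pics/ov.png',im)
m=manip.cut_out('scene','closer')
m=min(m,key=lambda r:np.hypot(*(np.array(r['xy'])-proj(a,[g])[0])));print(m['xy'],m['score'])
M=m['mask']
for off in(.045,.049):
 for t in range(-15,16,3):
  h=np.zeros((420,560),np.uint8);cv2.fillConvexPoly(h,cv2.convexHull(proj(a,corners(g,-3.5,t,off)).astype(np.float32)).astype(int),1)
  print(off,t,round((M&(h>0)).sum()/(M|(h>0)).sum(),3))
E
```

```text
[ 0.48519958 -0.2513974   0.19087921]
[178.4, 173.4] 0.81
0.045 -15 0.691
0.045 -12 0.729
0.045 -9 0.765
0.045 -6 0.79
0.045 -3 0.801
0.045 0 0.789
0.045 3 0.778
0.045 6 0.742
0.045 9 0.695
0.045 12 0.652
0.045 15 0.602
0.049 -15 0.712
0.049 -12 0.733
0.049 -9 0.767
0.049 -6 0.8
0.049 -3 0.812
0.049 0 0.813
0.049 3 0.802
0.049 6 0.773
0.049 9 0.713
0.049 12 0.686
0.049 15 0.63
```

View pics/ov.png

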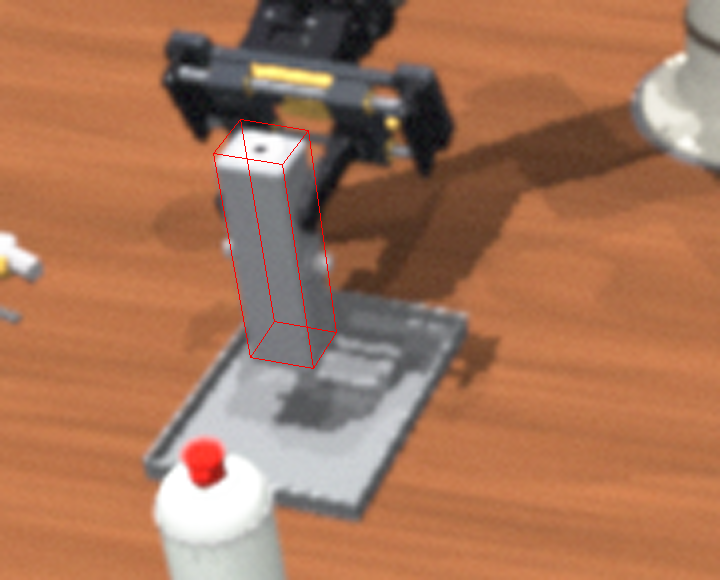

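The overlay shows the closer hanging upright over the tray, within about 2° of the model. It hangs inside the lip.

```bash
python3 -m jog '[[[0.5,0,0.25,0,0,0],[0.7,0,0.33,0,0,0],[0.7,0,0.33,0,0,0],[0.7,0,0.33,0,0,0],[0.7,0,0.33,0,0,0],[0.5,0,0.23,0,0,0],[0.3,0,0.14,0,0,0],[0.2,0,0.1,0,0,0],[0,0,0,0,0,0],[0,0,0,0,0,0]]]'; python3 pl.py 0.0
```

```text
time_s: 22.85
ee_pos: [0.5029, -0.2529, 0.1364]
tool_rot: [0.538, 0.028, 0.842, -0.016]
force: [0.7, -0.6, -7.7]
finger_gap: 0.0476
grip_force: 60.0
[[-0.419  0.064  0.906]
 [ 0.03   0.998 -0.057]
 [-0.908  0.003 -0.42 ]] [-0.945  0.34  -0.578 -1.853 -0.818  0.869]
t 22.85 shift cm (tool) [ 1.1   0.25 -0.14] turn [-0.1  0.2 -0.2] F [ 0.73 -0.56 -7.67] M [ 2.840e-01  3.916e+00 -1.000e-03] gap 0.0476
```

```bash
python3 -m jog '[[[0.15,0,0.07,0,0,0],[0.15,0,0.07,0,0,0],[0.15,0,0.07,0,0,0],[0.1,0,0.05,0,0,0],[0,0,0,0,0,0],[0,0,0,0,0,0]]]';python3 -m jog '[[[0.09,0,0.04,0,0,0],[0.09,0,0.04,0,0,0],[0,0,0,0,0,0],[0,0,0,0,0,0]]]'
```

```text
time_s: 23.35
ee_pos: [0.5027, -0.2528, 0.1296]
tool_rot: [0.538, 0.028, 0.842, -0.015]
force: [0.3, -0.0, -9.2]
finger_gap: 0.0476
grip_force: 60.0
time_s: 23.68
ee_pos: [0.5027, -0.2528, 0.1277]
tool_rot: [0.538, 0.028, 0.842, -0.016]
force: [-0.4, -0.1, -7.3]
finger_gap: 0.0474
grip_force: 60.0
```

Not in contact yet (expected at a TCP z of about 0.127 or a few mm lower).

```bash
for i in 1 2 3 4; do python3 -m jog '[[[0.09,0,0.04,0,0,0],[0,0,0,0,0,0],[0,0,0,0,0,0]]]' | grep -E 'ee_pos|force: \['; done
```

```text
ee_pos: [0.5027, -0.2528, 0.1268]
force: [0.1, -0.2, -7.9]
ee_pos: [0.5027, -0.2528, 0.1257]
force: [0.1, -0.0, -8.6]
ee_pos: [0.5028, -0.2528, 0.125]
force: [-0.0, 0.5, -7.7]
ee_pos: [0.5031, -0.2528, 0.125]
force: [-2.0, 1.0, -0.2]
```

Contact is made and the tray carries the weight. I'll ease the grip, then open.

```bash
python3 -m jog '[[[0,0,0,0,0,0],[0,0,0,0,0,0],[0,0,0,0,0,0]]]' -1 5; python3 -m jog '[[[0,0,0,0,0,0],[0,0,0,0,0,0],[0,0,0,0,0,0],[0,0,0,0,0,0],[0,0,0,0,0,0],[0,0,0,0,0,0],[0,0,0,0,0,0]]]' 0.6;python3 -m jog '[[[0,0,-0.5,0,0,0],[0,0,-1,0,0,0],[0,0,-2,0,0,0],[0,0,-2,0,0,0],[0,0,-2,0,0,0],[0,0,-2,0,0,0],[0,0,-2,0,0,0],[0,0,-1,0,0,0],[0,0,0,0,0,0],[0,0,0,0,0,0]]]'
python3 - <<'E'
from h import *
a=cam('scene');b=cam('top')
cv2.imwrite('pics/fin.png',np.vstack([cv2.resize(a['img'][110:255,110:320],None,fx=2,fy=2),cv2.resize(b['img'][150:295,280:490],None,fx=2,fy=2)]))
o,e,T=pose();print(e,o['grip_force'],o['force'])
m=manip.cut_out('scene','closer')
g0=np.array([.4855,-.2515,.135])
M=min(m,key=lambda r:np.hypot(*(np.array(r['xy'])-proj(a,[g0])[0])))['mask']
for t in range(-12,13,3):
  h=np.zeros((420,560),np.uint8);cv2.fillConvexPoly(h,cv2.convexHull(proj(a,corners(g0,-3.5,t)).astype(np.float32)).astype(int),1)
  print(t,round((M&(h>0)).sum()/(M|(h>0)).sum(),3))
E
```

```text
time_s: 24.93
ee_pos: [0.5033, -0.2527, 0.1249]
tool_rot: [0.54, 0.028, 0.841, -0.016]
force: [-0.5, 1.3, 0.3]
finger_gap: 0.048
grip_force: 5.0
time_s: 25.52
ee_pos: [0.5028, -0.2528, 0.124]
tool_rot: [0.538, 0.028, 0.842, -0.016]
force: [-0.6, 0.0, -0.4]
finger_gap: 0.0691
grip_force: 0.0
time_s: 26.35
ee_pos: [0.3895, -0.246, 0.1769]
tool_rot: [0.539, 0.029, 0.842, -0.016]
force: [-0.2, 0.1, 0.1]
finger_gap: 0.0699
grip_force: 0.0
[ 0.3898603  -0.24583725  0.17621774] 0.0 [0.52327386 0.53355003 0.45858818]
-12 0.733
-9 0.773
-6 0.82
-3 0.838
0 0.843
3 0.826
6 0.793
9 0.742
12 0.69
```

View pics/fin.png

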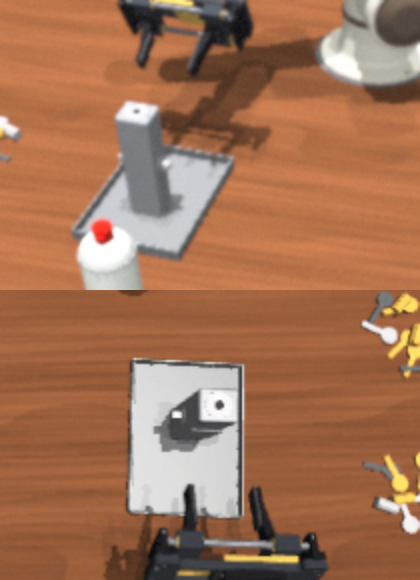

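The closer stands upright and free in the tray, with its top face at scene crop (138,112), and the gripper is well clear of it. Handing in.

```bash
python3 -c "
from rig import manip
print(manip.close_job())"
```

```text
the job is handed in; nothing more can be done
None
```

I handed the job in at about 26 s, with no result reported back: the closer stands upright and released in the drip tray, on the end that the wrist moment showed to be heavy, and the padlock, spray can and torch were never approached.

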